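Find and mark the balance point of a sampling paddle

ROBOT

A 6-joint arm with a two-finger parallel gripper is mounted at the origin on the work surface. World frame = base frame: x ahead of the robot, y to its left, z up, the work surface at z = 0. Lengths are in mm, angles in rad, forces in N, time in s.
With the tool pointing down it reaches from about 350 to 875 mm from the base axis. Payload 4.2 kg.
Tool frame: the origin (TCP) lies between the finger pads; the fingertips stand 25 mm ahead of it and the grasp point (between the pads) lies 6 mm ahead of it; z points along the fingers, y is the line along which they close (so a half turn about z gives the same grasp; the last joint's range is limited). The gripper opens to 85 mm and grips with 20 to 120 N. Pads are 22 mm wide; open, the fingers measure 114 mm over their backs; the gripper's body (76 mm by 85 mm) begins 54 mm behind the grasp point. The pads swing forward as they close: fully open they stand 13 mm farther back than shut.
Start: joints at [-1.019, 0.385, 0.008, 0, -1.194, -0.259], TCP at [180.412, -598.373, 256.312] pointing down, gripper open.
Joint ranges: [-3.14, 3.14], [-1.21, 2.06], [-1.07, 1.41], [-3.16, 2.05], [-2.99, -0.16], [-3.1, 3.1]. Speed limits (rad/s): [2.79, 2.79, 3.14, 3.14, 3.14, 3.14].

INTERFACE

Orientations are given as a unit quaternion [x, y, z, w].
In Python, from bench import read_state, get_image, job_done gives the robot as it stands.
- The arm moves only by the tool play_rows, never from a script. Its argument "series" is a list of rows, each a list of 6 numbers: the shift along the world's x, y, z in mm, then the turn, a rotation vector about the world's x, y, z in units of 6 degrees (1.0 is 6 degrees). A call has 1 to 20 rows; each row shifts and turns the commanded pose from where the row before left it; what a row does not reach is not made up. A row lasts 1/12 s, in which the tool goes at most 41.7 mm and 7.16 degrees, less where a joint would pass 70% of its speed; a pose out of reach is approached as far as the arm can. A call is refused whole if a number of a shift passes 41.7 or a number of a turn 1, either way. A call with a gripper value outside its range is refused whole. "gripper" is the opening, from 0 (shut) to 1 (fully open), set as the call begins (left out, the last holds). The fingers move at their own pace and stop on an object; the grip force is fixed at half the most. Time passes only in rows, so rows that do not move let the fingers close. It gives the time, the measured TCP pose, the force, the opening and the grip force at its end, in the units of the state.
- read_state(): the state, without advancing time (a new reading comes with each control period).
- get_image(name): name is "scene" or "top" or "wrist"; returns a dict with "image" (384x512x3 uint8, red, green, blue), "fx", "fy", "cx", "cy" (pixels), "eye" and "rotation" of the camera in the world. Camera axes: x right, y down, z forward; pixel columns grow to the right and rows downward; lengths in mm; the calibration is good to about 2 mm. A picture is of the moment at which its call begins. There is no depth.
- job_done(): hands the job in; it is judged then, once.
The state is a dict: "clock": time; "joints": joint angles; "joint_vel": joint speeds; "joint_efforts": joint torques, N m; "position": TCP position; "ee_rot": TCP orientation; "contact_force": force on the tool from outside, world axes, zero at the start; "wrist_torque": the same for the moment, N m; "gripper_width": finger opening in mm; "grasp_force": force on a finger pad.
Only numpy, scipy, OpenCV 4.12 (cv2) and the standard library are available. Lean on these libraries where they do the work, as an engineer would, in place of code of your own. Each camera call takes 0.05 s, during which the arm holds its last target. There are 200 camera calls.

TASK

The steel sampling paddle lies tipped on the knife-edge stand: slide it endwise by pushing, without lifting it off the edge, until it balances level on the knife edge alone and stays so untouched. Then set the white saddle clip astride it, squarely over the knife edge, to mark the balance point, and leave the paddle balanced with the clip on it. Leave the vials, the steel dish and the rubber stopper standing where they are.

Things in the scene. Friction and masses are not known exactly. Their poses are not given: they have to be found in the camera images.
- stand: Fixed knife-edge stand: aluminium base plate 90 x 240 mm (x, y), 12 mm thick; origin at the centre of its underside on the bench, its long axis is y, z up. A steel knife edge stands across its middle; near each end is a cross rest with two upright guide pins. Two flat screw heads lie in the base plate.
- edge (a point): Centre of the crest of the knife edge, 50 mm above the bench, axes as the stand's. The crest is 26 mm long (x) and flat over 10 mm (y): a piece whose centre of mass lies over this flat comes to rest level, after rocking for a second or so. The knife sits in a rubber bush and yields a little as the paddle rocks.
- rest (a point): Centre of the top of the rest at the stand's +y end (85 mm from the edge, 44 mm above the bench); its twin is at -y. A tipped paddle lies on one of them, about 0.07 rad off level. Each rest is 46 mm wide (x), with guide pins 8 mm thick at x = +17 and -17 mm up to 74 mm above the bench: the paddle slides between them with 2 mm free each side.
- paddle: Loose steel flat bar 320 mm long (y), 22 wide (x), 10 thick (z), 0.3 kg; -y end rounded, +y end with a grey sleeve. Origin at mid-length on its underside. Starts between the pins, its y along the stand's y, mid-length 30 to 52 mm off the edge, tipped down on that side. Filled unevenly: it balances at an unseen point within 16 mm of mid-length. A finger on its end can stop it tipping: back off to see.
- clip: Loose white saddle clip, 30 g, standing on the bench. Origin between the feet of its legs, z up. Legs 8 mm tall, 4 thick, 28 apart inside (x), 18 long (y); bridge 36 x 18 mm, z 8 to 14; grip block 24 (x) x 18 (y), z 14 to 58. On the paddle: a leg on each side, bridge on its top face, clip's y along the paddle (either way round), origin 2 mm above the paddle's underside.
- vial_a: Capped glass vial, 27 mm across, 60 mm tall, origin at the centre of its underside: bystander beside the stand.
- vial_b: Like vial_a, bystander beside the stand.
- vial_c: Like vial_a, bystander beyond the +y end of the stand.
- vial_d: Like vial_a, bystander beyond the -y end of the stand.
- vial_e: Like vial_a, bystander in the row nearest the robot.
- dish: Steel cup 52 mm across, 35 mm tall, origin at the centre of its underside: bystander in the near row.
- stopper: Red-brown rubber stopper 44 mm across, 32 mm tall, origin at the centre of its underside: bystander in the near row.
Mind the look-alikes: they are no part of the job. What is shaped like the clip but green or purple is not meant.

How it is judged (in metres and radians):
On the way, in this order (a step that is already met when the one before it is completed fails the run):
1. the paddle lies level on the knife edge alone, at rest, not touched by the robot or the clip (angle between paddle's own z axis and vertical below 0.035 rad and angular speed of paddle below 0.05 rad/s and contact force between each of the fingers, the arm and paddle below 0.05 N and contact force between clip and paddle below 0.02 N), for 0.4 s.
2. the clip sits astride the balanced paddle over the edge (angle between paddle's own z axis and vertical below 0.035 rad and y of clip in the frame of edge between -0.006 and 0.006 m and x of clip in the frame of paddle between -0.005 and 0.005 m and z of clip in the frame of paddle between 0 and 0.004 m), for 0.2 s.
At the end, for the whole second after the job is handed in: The paddle rests on the knife edge level within 0.035 rad (2 degrees) and still, clear of both rests, and the clip sits on it at rest, upright, a leg on either side, its bridge down on the paddle's top, its middle within 6 mm of the middle of the knife edge along the paddle (all of step 2 and angular speed of paddle below 0.05 rad/s and linear speed of clip below 0.01 m/s and height (world z) of paddle between 0.045 and 0.055 m and angle between clip's own z axis and vertical below 0.1 rad); the robot touches nothing.
It fails at once if the paddle is lifted off the knife edge (its mid-length more than 25 mm above the edge) or falls off the stand (height (world z) of paddle above 0.075 m or height (world z) of paddle below 0.03 m).
It fails at once if a vial, the dish or the stopper is moved more than 20 mm (distance of any of vial_a, vial_b, vial_c, vial_d, vial_e, dish, stopper from where it was at the start of the episode above 0.02 m).
It fails at once if a vial, the dish or the stopper is tipped over (angle between any of vial_a, vial_b, vial_c, vial_d, vial_e, dish, stopper's own z axis and vertical above 0.5 rad).
It also fails if it takes over 72 s, if anything falls off the work surface, if the arm or the gripper's body presses on something with over 40 N, if the wrist force passes 120 N, or if a joint passes its speed limit or range.

## Working session

There is one attempt and no reset: what is moved stays moved. The work goes in short steps, Python scripts to look and compute and a tool call to move; the robot and the scene stay as the last step left them, time stands still between calls to the robot, and variables do not carry over. Pictures are saved under pics/ and viewed, at most 10 in all, crops included, and the job is handed in when it is done.

Besides the shell and the picture viewer there is one more tool, called after "Request:" as a command line: name --pt "numbers of a row" for each row, then --argument value for the rest. play_rows: Moves the arm, as the interface text tells. Its arguments: {"type":"object","properties":{"series":{"type":"array","items":{"type":"array","items":{"type":"number"}}},"gripper":{"type":"number"}},"required":["series"]}

```bash
mkdir -p pics; ls
cat > h.py <<'E'
import numpy as np, cv2
from bench import read_state,get_image,job_done
def snap(n,f):
    d=get_image(n); cv2.imwrite('pics/'+f,cv2.cvtColor(d['image'],cv2.COLOR_RGB2BGR)); return d
def pix2w(d,u,v,z):
    r=np.array([(u-d['cx'])/d['fx'],(v-d['cy'])/d['fy'],1.]); r=np.array(d['rotation'])@r; e=np.array(d['eye'])
    return e+r*(z-e[2])/r[2]
def w2pix(d,p):
    c=np.array(d['rotation']).T@(np.array(p,float)-np.array(d['eye'])); return c[0]/c[2]*d['fx']+d['cx'],c[1]/c[2]*d['fy']+d['cy']
E
python3 - <<'E'
from h import *
import pickle
for n in ('top','scene'):
    d=snap(n,n+'0.png'); pickle.dump(d,open(n+'.pkl','wb')); print(n,d['eye'],np.round(d['rotation'],3).tolist(),d['fx'],d['cx'],d['cy'])
a=cv2.imread('pics/top0.png');cv2.imwrite('pics/t0.png',cv2.resize(a,(800,600)))
print(read_state())
E
```

```text
pics
top [ 436.75367873   16.52885817 1274.82283091] [-0.704, 0.71, -0.013, 0.03] 473.45140426391396 256.72624143846775 192.06677125407145
scene [987.60094669 560.74973469 561.22411085] [0.302, 0.829, -0.439, -0.17] 376.1233528897603 262.0513039445687 187.8387051155475
{'clock': 0.1, 'joints': array([-1.01943369e+00,  3.85505216e-01,  6.73863493e-03, -4.39801150e-04,
       -1.19398410e+00, -2.58594506e-01]), 'joint_vel': array([ 8.00098576e-05, -2.13257929e-03,  2.66856091e-03,  2.64136280e-03,
        1.85716914e-03,  5.39224270e-04]), 'joint_efforts': array([-2.14995925e-04, -3.93320096e+01,  1.88930279e+01,  4.19789672e+00,
       -2.57562984e-03,  3.16477490e-06]), 'position': array([ 180.25547242, -597.94423958,  255.3054375 ]), 'ee_rot': array([-1.45781513e-01,  9.89316306e-01,  9.78663265e-04, -1.97145664e-04]), 'contact_force': array([ 0.39054105,  0.76331252, -0.8081723 ]), 'wrist_torque': array([ 0.02250445,  0.05550519, -0.02399425]), 'grasp_force': 0.0, 'gripper_width': 85.13520484920986}
```

View pics/t0.png

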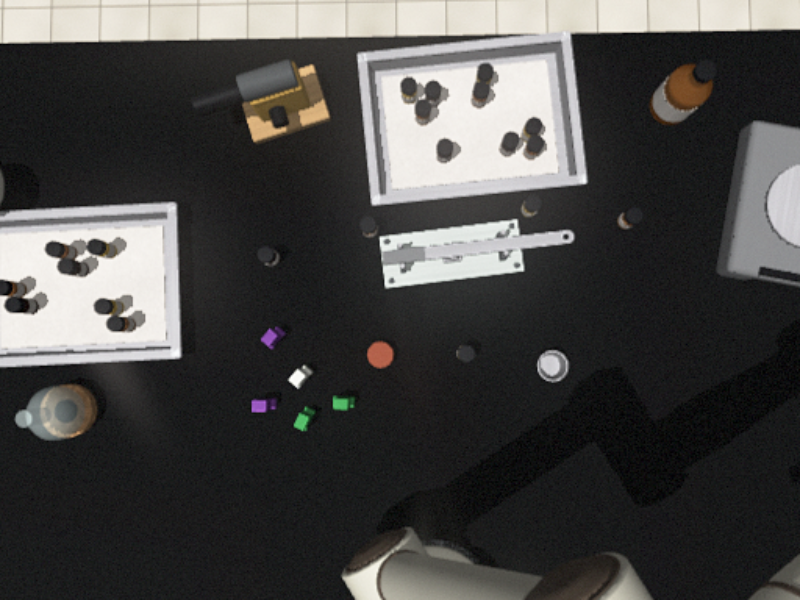

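View pics/scene0.png

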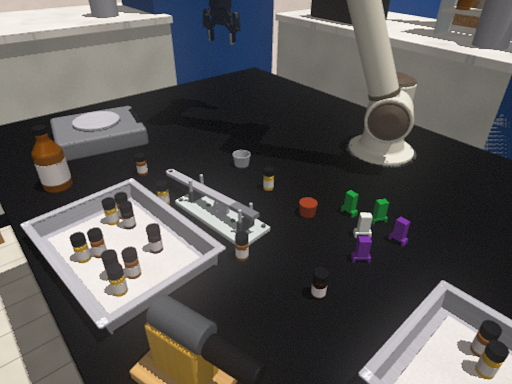

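The top view, enlarged to 800x600, shows the stand's plate corners at (380,237), (517,220), (523,270) and (387,287). The paddle runs from the sleeve end (383,257) to the round end (568,237), so it is shifted towards -y. The white clip is at (300,377), with the stopper at (380,354), dish at (552,366) and vials at (466,353), (370,227), (531,207), (630,218) and (268,256). The scene view agrees, with the white clip at (364,225).

```bash
sed -i 's/^import numpy.*/&\nfrom scipy.spatial.transform import Rotation as R/; s/np.array(d\[.rotation.\])/R.from_quat(d["rotation"]).as_matrix()/' h.py
python3 - <<'E'
from h import *
import pickle
d=pickle.load(open('top.pkl','rb'));k=1/1.5625
for n,u,v,z in [('c1',380,237,12),('c2',517,220,12),('c3',523,270,12),('c4',387,287,12),('sleeve',383,257,68),('round',574,237,46),('clipTop',300,374,55),('stopper',380,354,32),('dish',552,366,35),('va',370,224,60),('vb',531,203,60),('vd',634,215,60),('vc',266,253,60),('ve',466,351,60)]:
    print(n,np.round(pix2w(d,u*k,v*k,z),1))
a=cv2.imread('pics/top0.png')
c=a[130:190,236:380]; c=cv2.resize(c,None,fx=5.5,fy=5.5,interpolation=cv2.INTER_CUBIC)
c2=cv2.resize(a[225:260,175:215],None,fx=7,fy=7,interpolation=cv2.INTER_CUBIC)
o=np.zeros((600,800,3),np.uint8);o[:330,:792]=c;o[340:340+245,:280]=c2
s=cv2.imread('pics/scene0.png');s=cv2.resize(s[165:250,150:280],None,fx=3,fy=3,interpolation=cv2.INTER_CUBIC);o[340:595,300:690]=s
cv2.imwrite('pics/crop1.png',o)
E
```

```text
c1 [623.   83.6  12. ]
c2 [ 649.7 -151.8   12. ]
c3 [ 563.5 -160.5   12. ]
c4 [536.6  72.1  12. ]
sleeve [581.6  75.9  68. ]
round [ 614.4 -241.2   46. ]
clipTop [390.7 214.6  55. ]
stopper [422.4  83.7  32. ]
dish [ 400.5 -202.5   35. ]
va [637.8  97.5  60. ]
vb [ 669.7 -168.9   60. ]
vd [ 647.7 -337.1   60. ]
vc [591.2 270.6  60. ]
ve [426.6 -58.6  60. ]
```

View pics/crop1.png

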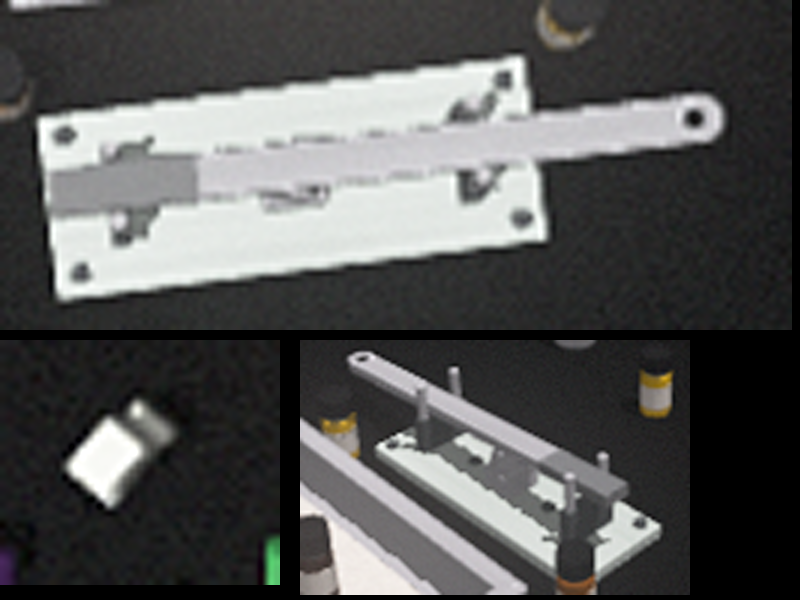

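The crop shows the paddle's sleeve at left, its round end with a hole at (695,118), and the clip's block as a diamond. The stand is near (593,-39) with yaw about 0.11, the paddle's length comes out at 319 mm (320 expected), and it needs about +44 ± 16 mm of travel along +y. I'll move with fingers shut to just beyond the round end.

Request:
play_rows --pt "22 15.6 -6.3 0 0 -0.088" --pt "22 15.6 -6.3 0 0 -0.088" --pt "22 15.6 -6.3 0 0 -0.088" --pt "22 15.6 -6.3 0 0 -0.088" --pt "22 15.6 -6.3 0 0 -0.088" --pt "22 15.6 -6.3 0 0 -0.088" --pt "22 15.6 -6.3 0 0 -0.088" --pt "22 15.6 -6.3 0 0 -0.088" --pt "22 15.6 -6.3 0 0 -0.088" --pt "22 15.6 -6.3 0 0 -0.088" --pt "22 15.6 -6.3 0 0 -0.088" --pt "22 15.6 -6.3 0 0 -0.088" --pt "22 15.6 -6.3 0 0 -0.088" --pt "22 15.6 -6.3 0 0 -0.088" --pt "22 15.6 -6.3 0 0 -0.088" --pt "22 15.6 -6.3 0 0 -0.088" --pt "22 15.6 -6.3 0 0 -0.088" --pt "22 15.6 -6.3 0 0 -0.088" --pt "22 15.6 -6.3 0 0 -0.088" --pt "22 15.6 -6.3 0 0 -0.088" --gripper 0

```text
clock: 1.77
position: [621.1, -285.3, 129.3]
ee_rot: [-0.054, 0.999, 0.0, -0.001]
contact_force: [1.0, -0.3, -0.3]
gripper_width: -0.1
grasp_force: 0.0
```

Request:
play_rows --pt "0 0 -25 0 0 0" --pt "0 0 -25 0 0 0" --pt "0 0 -24 0 0 0" --pt "0 0 0 0 0 0"

```text
clock: 2.1
position: [616.6, -284.8, 49.8]
ee_rot: [-0.054, 0.999, 0.002, -0.006]
contact_force: [-0.9, 0.7, -1.3]
gripper_width: 0.6
grasp_force: 0.0
```

Run:
```python
from h import *
d=snap('wrist','w1.png'); s=snap('scene','s1.png'); t=snap('top','t1.png')
print(read_state()['position'],d['eye'],d['fx'])
for p in ([614.4,-241.2,46],[593,-39,60],[618,-275,31]): print(w2pix(d,p),w2pix(s,p),w2pix(t,p))
a=cv2.imread('pics/w1.png')[:,:]
b=cv2.resize(cv2.imread('pics/s1.png')[150:250,140:280],(280,200))
o=np.zeros((600,512,3),np.uint8);o[:384]=a;o[390:590,:280]=b;
c=cv2.imread('pics/t1.png')[120:190,300:420];o[390:530,285:512]=cv2.resize(c,(227,140))
cv2.imwrite('pics/w1b.png',o)
```

```text
[ 620.96409978 -286.7720669    57.12436743] [ 537.15625017 -293.72691058  168.55339161] 305.7530393521814
(np.float64(346.49690467507077), np.float64(281.40389392791195)) (np.float64(168.99718891379118), np.float64(169.19534125921044)) (np.float64(367.3526880578635), np.float64(151.66865390943815))
(np.float64(835.6518948939959), np.float64(299.6292964706736)) (np.float64(219.8059216931368), np.float64(196.01372183104039)) (np.float64(289.78372714103926), np.float64(159.9851584209444))
(np.float64(271.28646044177975), np.float64(264.5215791450256)) (np.float64(162.31496659029472), np.float64(169.38188253387878)) (np.float64(379.0626769367567), np.float64(150.99955623368388))
```

View pics/w1b.png

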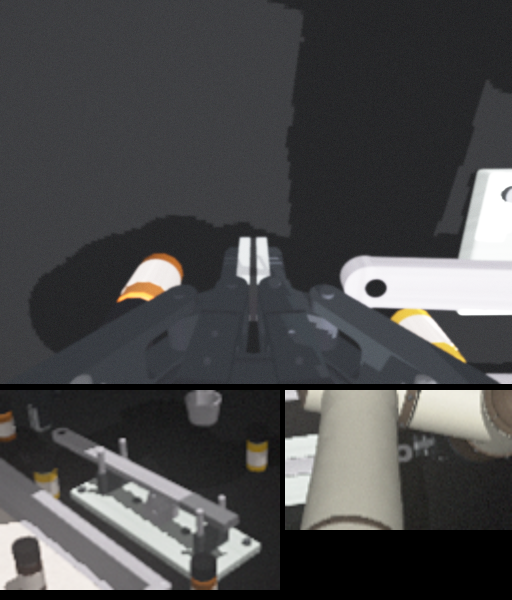

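The wrist view shows the round end at (341,280), against a predicted (346,281), with the shut fingers in line and about 29 mm short. I'll push about 48 mm in total, slowly after contact.

Request:
play_rows --pt "-1.5 5 0 0 0 0" --pt "-1 5 0 0 0 0" --pt "-0.5 5 0 0 0 0" --pt "-0.5 5 0 0 0 0" --pt "-0.3 2.5 0 0 0 0" --pt "-0.3 2.5 0 0 0 0" --pt "-0.3 2.5 0 0 0 0" --pt "-0.3 2.5 0 0 0 0" --pt "-0.3 2.5 0 0 0 0" --pt "-0.3 2.5 0 0 0 0" --pt "-0.2 2.5 0 0 0 0" --pt "-0.3 2.5 0 0 0 0" --pt "-0.3 2.5 0 0 0 0" --pt "-0.2 2 0 0 0 0" --pt "-0.3 2 0 0 0 0" --pt "0 0 0 0 0 0"

```text
clock: 3.58
position: [614.0, -239.7, 56.7]
ee_rot: [-0.054, 0.999, -0.0, 0.0]
contact_force: [0.6, -2.6, 2.0]
gripper_width: -0.3
grasp_force: 1.4
```

```bash
cat > look.py <<'E'
from h import *
import sys
n=sys.argv[1]
t=snap('top','t%s.png'%n);d=snap('wrist','w%s.png'%n); s=snap('scene','s%s.png'%n)
st=read_state();print(np.round(st['position'],1),np.round(st['contact_force'],1),st['clock'])
a=cv2.imread('pics/w%s.png'%n)[200:384,180:512]
b=cv2.resize(cv2.imread('pics/s%s.png'%n)[150:250,140:280],(560,400),interpolation=cv2.INTER_CUBIC)
o=np.zeros((600,600,3),np.uint8);o[:184,:332]=a;o[190:590,:560]=b;cv2.imwrite('pics/l%s.png'%n,o)
# sleeve/steel boundary along paddle in scene: bright steel mask
E
python3 look.py 2
```

```text
[ 613.9 -239.8   56.4] [ 0.1 -2.8  2.2] 3.7333
```

View pics/l2.png

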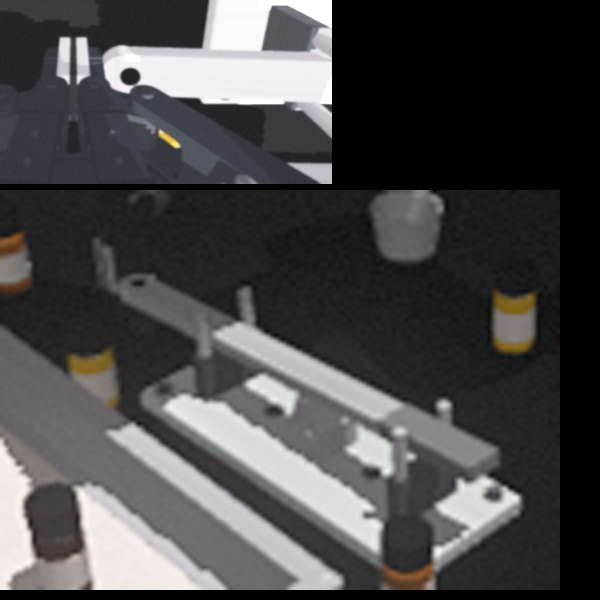

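The finger is on the round end with about 2.8 N, and the paddle has slid about 20 mm and is still tipped to -y. From here I'll push, back off and check, using template matching on the sleeve end in the scene view.

```bash
cat > chk.py <<'E'
from h import *
import sys,os,pickle
n,prev=sys.argv[1],sys.argv[2]
s=snap('scene','s%s.png'%n); st=read_state()
print(np.round(st['position'],1),np.round(st['contact_force'],1),st['clock'])
A=cv2.imread('pics/s%s.png'%prev,0);B=cv2.imread('pics/s%s.png'%n,0)
# feature points on sleeve end patch
for (u,v,h) in ((264,214,9),(238,203,8),(176,173,8)):
    T=A[v-h:v+h+1,u-h:u+h+1]; W=B[v-h-14:v+h+15,u-h-22:u+h+23]
    r=cv2.matchTemplate(W,T,cv2.TM_CCOEFF_NORMED); _,m,_,l=cv2.minMaxLoc(r); print((u,v),'shift',l[0]-22,l[1]-14,round(m,2))
E
python3 - <<'E'
from h import *
import pickle
d=pickle.load(open('scene.pkl','rb'))
y=np.array([-.11,.994,0]);e=np.array([593,-39.2,50])
c=np.array([np.cos(.11),np.sin(.11),0])
def pt(mid,th,loc): # th>0: -y end down
    ax=y*np.cos(th)+np.array([0,0,np.sin(th)]); nn=-y*np.sin(th)+np.array([0,0,np.cos(th)])
    return e+ax*(mid+loc)+nn*10
for mid in(-24,-18,-12,-6,0,6,12):
  print(mid,[[np.round(w2pix(d,pt(mid,th,l)),1).tolist() for l in (160,120 if 0 else 102,-160)] for th in(.07,0,-.07)])
E
```

```text
-24 [[[262.4, 218.2], [243.1, 208.1], [172.9, 171.6]], [[262.7, 221.9], [243.4, 210.3], [172.4, 167.4]], [[262.7, 225.5], [243.6, 212.3], [172.1, 163.2]]]
-18 [[[264.5, 219.3], [245.0, 209.1], [174.3, 172.3]], [[264.8, 223.2], [245.3, 211.4], [173.8, 168.2]], [[264.8, 226.9], [245.5, 213.7], [173.5, 164.2]]]
-12 [[[266.6, 220.4], [247.0, 210.1], [175.6, 173.0]], [[266.9, 224.4], [247.3, 212.6], [175.2, 169.0]], [[266.9, 228.3], [247.4, 215.0], [174.9, 165.2]]]
-6 [[[268.8, 221.5], [248.9, 211.1], [177.0, 173.7]], [[269.0, 225.7], [249.2, 213.8], [176.6, 169.9]], [[269.0, 229.8], [249.4, 216.3], [176.3, 166.1]]]
0 [[[270.9, 222.6], [250.9, 212.2], [178.4, 174.4]], [[271.1, 227.0], [251.2, 215.0], [178.0, 170.7]], [[271.1, 231.2], [251.4, 217.7], [177.8, 167.1]]]
6 [[[273.1, 223.7], [252.9, 213.2], [179.8, 175.2]], [[273.3, 228.3], [253.2, 216.2], [179.4, 171.6]], [[273.2, 232.7], [253.3, 219.0], [179.2, 168.1]]]
12 [[[275.3, 224.9], [254.9, 214.3], [181.2, 175.9]], [[275.5, 229.6], [255.2, 217.4], [180.9, 172.5]], [[275.4, 234.2], [255.3, 220.4], [180.7, 169.1]]]
```

Request:
play_rows --pt "-0.2 2 0 0 0 0" --pt "-0.2 2 0 0 0 0" --pt "-0.2 2 0 0 0 0" --pt "0 0 0 0 0 0" --pt "0.3 -3 0 0 0 0" --pt "0.3 -3 0 0 0 0" --pt "0 0 0 0 0 0" --pt "0 0 0 0 0 0" --pt "0 0 0 0 0 0" --pt "0 0 0 0 0 0" --pt "0 0 0 0 0 0"

```text
clock: 4.65
position: [613.7, -239.7, 56.2]
ee_rot: [-0.054, 0.999, 0.0, -0.0]
contact_force: [-0.2, 0.1, 0.9]
gripper_width: 0.1
grasp_force: 0.0
```

```bash
python3 chk.py 3 2
```

```text
[ 613.8 -239.7   56.2] [-1.1 -0.5 -0.6] 4.7
(264, 214) shift 2 1 0.92
(238, 203) shift 1 1 0.97
(176, 173) shift 1 0 0.93
```

Request:
play_rows --pt "-0.3 3 0 0 0 0" --pt "-0.3 3 0 0 0 0" --pt "-0.2 2 0 0 0 0" --pt "-0.2 2 0 0 0 0" --pt "0 0 0 0 0 0" --pt "0.3 -3 0 0 0 0" --pt "0.3 -3 0 0 0 0" --pt "0 0 0 0 0 0" --pt "0 0 0 0 0 0" --pt "0 0 0 0 0 0" --pt "0 0 0 0 0 0" --pt "0 0 0 0 0 0"

```text
clock: 5.7
position: [613.4, -235.8, 56.3]
ee_rot: [-0.054, 0.999, 0.0, -0.0]
contact_force: [-0.1, 0.3, 0.4]
gripper_width: -0.0
grasp_force: 0.0
```

```bash
python3 chk.py 4 2
```

```text
[ 613.4 -235.8   56.3] [-0.9  0.2  0.4] 5.75
(264, 214) shift 4 2 0.92
(238, 203) shift 1 1 0.96
(176, 173) shift 2 1 0.96
```

Request:
play_rows --pt "-0.3 3 0 0 0 0" --pt "-0.3 3 0 0 0 0" --pt "-0.2 2 0 0 0 0" --pt "-0.1 1 0 0 0 0" --pt "0 0 0 0 0 0" --pt "0.3 -3 0 0 0 0" --pt "0.3 -3 0 0 0 0" --pt "0 0 0 0 0 0" --pt "0 0 0 0 0 0" --pt "0 0 0 0 0 0" --pt "0 0 0 0 0 0" --pt "0 0 0 0 0 0"

```text
clock: 6.75
position: [613.1, -232.8, 56.3]
ee_rot: [-0.054, 0.999, 0.0, -0.0]
contact_force: [0.8, -0.3, -0.2]
gripper_width: 0.3
grasp_force: 0.0
```

```bash
python3 chk.py 5 2
```

```text
[ 613.1 -232.8   56.3] [ 0.   0.1 -0.4] 6.8
(264, 214) shift 6 5 0.87
(238, 203) shift 3 3 0.95
(176, 173) shift 2 -1 0.92
```

Request:
play_rows --pt "0 0 0 0 0 0" --pt "0 0 0 0 0 0" --pt "0 0 0 0 0 0" --pt "0 0 0 0 0 0" --pt "0 0 0 0 0 0" --pt "0 0 0 0 0 0" --pt "0 0 0 0 0 0" --pt "0 0 0 0 0 0"

```text
clock: 7.47
position: [613.1, -232.9, 56.3]
ee_rot: [-0.054, 0.999, 0.0, -0.0]
contact_force: [-0.2, 0.1, 0.1]
gripper_width: 0.2
grasp_force: 0.0
```

```bash
python3 chk.py 6 2
python3 - <<'E'
import cv2,numpy as np
o=np.zeros((600,800,3),np.uint8)
for i,n in enumerate((4,6)):
    c=cv2.resize(cv2.imread(f'pics/s{n}.png')[155:250,150:283],(560,300) if 0 else (420,300),interpolation=cv2.INTER_CUBIC); o[i*300:i*300+300,:420]=c
cv2.imwrite('pics/cmp.png',o[:,:420])
E
```

```text
[ 613.1 -232.9   56.3] [ 0.2  0.  -0.8] 7.5167
(264, 214) shift 6 5 0.87
(238, 203) shift 3 3 0.95
(176, 173) shift 2 -1 0.92
```

View pics/cmp.png

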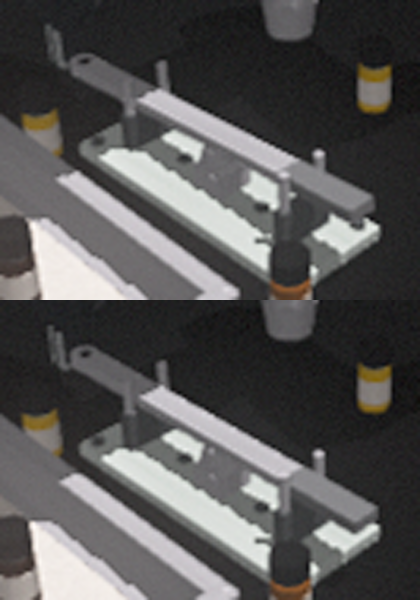

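The lower picture (now) shows the round end risen and the sleeve dropped, stable for 0.7 s. The paddle has come off its rest and its centre of mass is near the flat's -y border. I'll raise the tool with the paddle end and push about 3.5 mm more to centre it.

Request:
play_rows --pt "0 0 6 0 0 0" --pt "0 0 6 0 0 0" --pt "-0.3 3 0 0 0 0" --pt "-0.2 2 0 0 0 0" --pt "-0.1 1.5 0 0 0 0" --pt "-0.1 1 0 0 0 0" --pt "-0.1 1 0 0 0 0" --pt "-0.1 1 0 0 0 0" --pt "0 0 0 0 0 0" --pt "0 0 0 0 0 0"

```text
clock: 8.35
position: [612.2, -223.4, 68.2]
ee_rot: [-0.054, 0.999, 0.0, -0.0]
contact_force: [-0.3, -1.5, -0.1]
gripper_width: 0.1
grasp_force: 0.7
```

Request:
play_rows --pt "0.1 -1 0 0 0 0" --pt "0.2 -2 0 0 0 0" --pt "0.3 -3 0 0 0 0" --pt "0.5 -5 0 0 0 0" --pt "0.5 -5 0 0 0 0" --pt "0.5 -5 0 0 0 0" --pt "0 0 0 0 0 0" --pt "0 0 0 0 0 0" --pt "0 0 0 0 0 0" --pt "0 0 0 0 0 0" --pt "0 0 0 0 0 0" --pt "0 0 0 0 0 0" --pt "0 0 0 0 0 0" --pt "0 0 0 0 0 0" --pt "0 0 0 0 0 0"

```text
clock: 9.6
position: [614.3, -244.3, 68.4]
ee_rot: [-0.054, 0.999, -0.0, 0.0]
contact_force: [-0.7, 0.3, -0.2]
gripper_width: 0.1
grasp_force: 0.0
```

```bash
python3 chk.py 7 6; python3 chk.py 8 2
python3 - <<'E'
from h import *
d=snap('wrist','w8.png');print(d['eye'].tolist(),d['rotation'].tolist())
o=np.zeros((600,640,3),np.uint8)
o[:260,:640]=cv2.resize(cv2.imread('pics/s8.png')[165:230,150:310],(640,260),interpolation=cv2.INTER_CUBIC)
o[265:265+320,:427]=cv2.resize(cv2.imread('pics/w8.png'),(427,320))
cv2.imwrite('pics/l8.png',o)
E
```

```text
[ 614.4 -244.3   68.3] [-0.3  0.4  0.7] 9.65
(264, 214) shift 1 2 0.99
(238, 203) shift 1 1 0.99
(176, 173) shift 0 -1 0.81
[ 614.3 -244.3   68.3] [-0.3 -0.6 -0.1] 9.7
(264, 214) shift 6 7 0.9
(238, 203) shift 2 3 0.93
(176, 173) shift 3 -2 0.93
[533.5026605443364, -252.8401758244709, 186.16163429638766] [0.6596587932849919, 0.7346306586187, 0.11779660370154456, 0.10626397327233904]
```

View pics/l8.png

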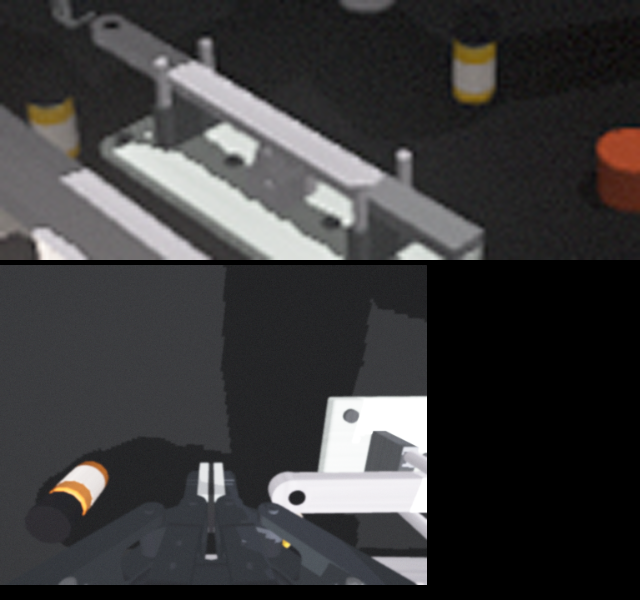

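Level: the sleeve moved (6,7) px in total against about (6,7.3) predicted for level, and the round end moved (3,-2). I'll leave it and fly over the white clip for a wrist view.

Request:
play_rows --pt "0 -4 20 0 0 0" --pt "0 -2 30 0 0 0" --pt "0 0 35 0 0 0" --pt "0 0 35 0 0 0" --pt "-16.5 35 0 0 0 0" --pt "-16.5 35 0 0 0 0" --pt "-16.5 35 0 0 0 0" --pt "-16.5 35 0 0 0 0" --pt "-16.5 35 0 0 0 0" --pt "-16.5 35 0 0 0 0" --pt "-16.5 35 0 0 0 0" --pt "-16.5 35 0 0 0 0" --pt "-16.5 35 0 0 0 0" --pt "-16.5 35 0 0 0 0" --pt "-16.5 35 0 0 0 0" --pt "-16.5 35 0 0 0 0" --pt "-16.5 35 0 0 0 0" --pt "0 0 -5 0 0 0" --pt "0 0 0 0 0 0" --pt "0 0 0 0 0 0" --gripper 0.75

```text
clock: 11.42
position: [399.5, 204.5, 183.2]
ee_rot: [-0.055, 0.999, -0.0, -0.0]
contact_force: [0.2, -0.4, -0.4]
gripper_width: 64.1
grasp_force: 0.0
```

Run:
```python
from h import *
import pickle
d=snap('wrist','w9.png');pickle.dump(d,open('w9.pkl','wb'));t=snap('top','t9.png');pickle.dump(t,open('t9.pkl','wb'))
st=read_state();print(st['position'],st['ee_rot'],st['clock'])
print(w2pix(d,[390.7,214.6,58]))
o=np.zeros((600,800,3),np.uint8);o[:384,:512]=cv2.imread('pics/w9.png')
a=cv2.imread('pics/t9.png');o[386:600,:800]=cv2.resize(a[140:180,220:370],(800,214),interpolation=cv2.INTER_CUBIC)
cv2.imwrite('pics/l9.png',o)
```

```text
[400.14684516 203.73736487 183.3556665 ] [-5.34170384e-02  9.98572285e-01 -9.76303408e-05 -4.48467699e-05] 11.5167
(np.float64(266.09900565013), np.float64(184.9794600932415))
```

View pics/l9.png

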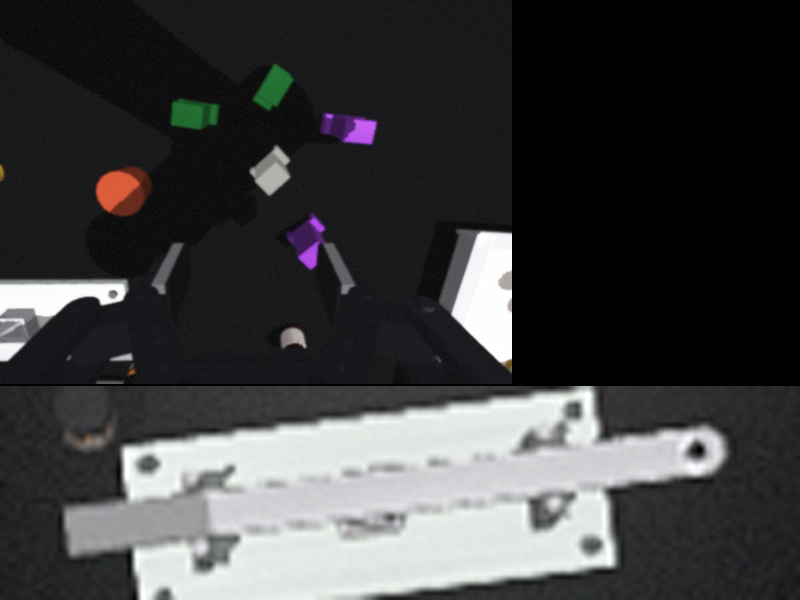

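The wrist view shows the white clip's block top around (270,175), turned about 45°, with purple look-alikes at (308,240) and (348,128) and green ones at (195,113) and (273,87). The top crop shows the paddle still balanced. I'll fit the clip's silhouette in both views and the paddle and plate in the top view.

```bash
cat > fit.py <<'E'
from h import *
import pickle
from scipy.optimize import minimize
boxes=[((-18,-14),(-9,9),(0,14)),((14,18),(-9,9),(0,14)),((-18,18),(-9,9),(8,14)),((-12,12),(-9,9),(14,58))]
def sil(d,x,y,a,box,off,S):
    m=np.zeros((box[1]*S,box[0]*S),np.uint8); c,s=np.cos(a),np.sin(a)
    for bx,by,bz in boxes:
        P=[w2pix(d,[x+c*i-s*j,y+s*i+c*j,k]) for i in bx for j in by for k in bz]
        P=((np.array(P)-off+.5)*S*16).astype(np.int32)
        cv2.fillConvexPoly(m,cv2.convexHull(P),255,shift=4)
    return m>0
for name,f,cen in (('w9.pkl',None,(270,172)),('t9.pkl',None,(191,241))):
    d=pickle.load(open(name,'rb')); im=d['image']; h=32 if name[0]=='w' else 14
    off=np.array([cen[0]-h,cen[1]-h]); c=im[off[1]:off[1]+2*h,off[0]:off[0]+2*h].astype(int)
    S=6; c=cv2.resize(c.astype(np.uint8),None,fx=S,fy=S,interpolation=cv2.INTER_LINEAR).astype(int)
    for th in (60,80):
        m=(c.min(2)>th)&(c.max(2)-c.min(2)<50)
        n,l,stt,ct=cv2.connectedComponentsWithStats(m.astype(np.uint8)); k=np.argmin(np.linalg.norm(ct[1:]-h*S,axis=1))+1 if n>1 else 0
        m=l==k
        def cost(p): 
            s=sil(d,p[0],p[1],p[2],(2*h,2*h),off,S); return 1-(s&m).sum()/max(1,(s|m).sum())
        best=min((minimize(cost,[391,214,a],method='Nelder-Mead',options=dict(initial_simplex=np.array([[391,214,a],[397,214,a],[391,220,a],[388,211,a+.2]]))) for a in np.arange(-1.5,1.6,.35)),key=lambda r:r.fun)
        print(name,th,m.sum(),np.round(best.x,2),round(best.fun,3))
t=pickle.load(open('t9.pkl','rb'))
q=lambda u,v,z:pix2w(t,220+u/5.333-.4,140+(v-386)/5.35-.4,z)
e=q(70,531.5,60);r=q(697,450,60);ti=q(726,449,60);print('sleeve',e,'hole',r,'tip',ti,np.linalg.norm(ti-e),np.arctan2(-(e-ti)[0],(e-ti)[1]))
C=[q(122,447,12),q(595,386,12),q(615,567,12)]; print('plate',np.round(C,1),'centre',(C[0]+C[2])/2, 'size',np.linalg.norm(C[0]-C[1]),np.linalg.norm(C[2]-C[1]),'yaw',np.arctan2(-(C[0]-C[1])[0],(C[0]-C[1])[1]))
# edges of white plate in whole image
m=(t['image'].min(2)>150).astype(np.uint8); m[:135]=0;m[190:]=0;m[:,:225]=0;m[:,345:]=0
pp=cv2.findNonZero(m); print(cv2.minAreaRect(pp)); (u,v),_,_=cv2.minAreaRect(pp); print('rect centre',pix2w(t,u,v,12))
E
python3 fit.py
```

```text
w9.pkl 60 44882 [385.22 218.95  -0.7 ] 0.054
w9.pkl 80 42524 [385.08 218.95   2.44] 0.017
t9.pkl 60 9722 [382.82 245.22  -0.  ] 0.512
t9.pkl 80 4 [391.  214.   -1.5] 1.0
sleeve [576.86913299 108.37384307  60.        ] hole [ 613.13504301 -194.64938349   60.        ] tip [ 613.46437632 -208.57403092   60.        ] 319.0535482695533 0.11495237451156398
plate [[ 624.8   85.6   12. ]
 [ 653.  -152.6   12. ]
 [ 561.8 -161.    12. ]] centre [593.31504583 -37.73541554  12.        ] size 239.8069221860341 91.54588327156742 yaw 0.11757011534837253
((288.8538818359375, 161.83078002929688), (33.61341094970703, 112.8716049194336), 82.87498474121094)
rect centre [594.22665809 -38.6491707   12.        ]
```

Wrist fit (IoU 0.98): the clip is at (385,219) with yaw -0.70. The stand centre is (593.3,-38.5) with yaw 0.116, and the plate measures 240x91.5 and the paddle 319, as they should. I'll approach with the fingers closing along the clip's x.

Request:
play_rows --pt "-1.6 1.6 -10 0 0 0.81" --pt "-1.6 1.6 -10 0 0 0.81" --pt "-1.6 1.6 -10 0 0 0.81" --pt "-1.6 1.6 -10 0 0 0.81" --pt "-1.6 1.6 -10 0 0 0.81" --pt "-1.6 1.6 -10 0 0 0.81" --pt "-1.6 1.6 -10 0 0 0.81" --pt "-1.6 1.6 -10 0 0 0.81" --pt "-1.9 2.1 -10 0 0 0.81" --pt "0 0 0 0 0 0" --pt "0 0 0 0 0 0" --gripper 0.6

```text
clock: 12.43
position: [385.6, 218.5, 93.2]
ee_rot: [-0.42, 0.907, -0.0, -0.0]
contact_force: [0.3, 0.4, 1.7]
gripper_width: 51.3
grasp_force: 0.0
```

Run:
```python
from h import *
d=snap('wrist','w10.png');st=read_state();print(st['position'],R.from_quat(st['ee_rot']).as_matrix()[:,1],st['joints'],st['gripper_width'])
im=d['image']
for x,y in ((385,219),):
  for p in ((x,y,58),(x+12*np.cos(-.7),y+12*np.sin(-.7),58),(x-12*np.cos(-.7),y-12*np.sin(-.7),58)): print(np.round(w2pix(d,p)))
cv2.imwrite('pics/l10.png',cv2.imread('pics/w10.png'))
```

```text
[385.82056608 218.93488462  93.64259349] [-7.63341820e-01  6.45994736e-01 -2.58235849e-04] [ 8.84826813e-01  2.85543925e-01 -6.37361320e-01  4.34630280e-04
 -6.47649771e-01 -1.58749910e+00] 51.19300654947711
[253. 244.]
[232. 244.]
[275. 244.]
```

View pics/l10.png

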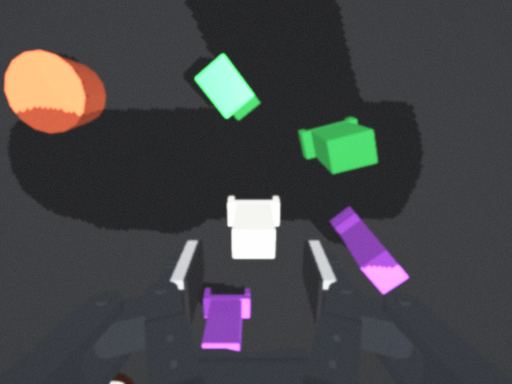

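The clip's block top is at (232–275, 228–259), centred between the pads, with its predicted centre at (253,244). I'll go down and grip.

Request:
play_rows --pt "-0.3 0 -10 0 0 0" --pt "-0.3 0 -12 0 0 0" --pt "0 0 -12 0 0 0" --pt "0 0 -10 0 0 0" --pt "0 0 -5 0 0 0" --pt "0 0 0 0 0 0" --pt "0 0 0 0 0 0"

```text
clock: 13.07
position: [385.0, 219.6, 44.8]
ee_rot: [-0.422, 0.907, 0.0, 0.0]
contact_force: [-0.3, 0.0, 0.5]
gripper_width: 51.1
grasp_force: 0.0
```

Request:
play_rows --pt "0 0 0 0 0 0" --pt "0 0 0 0 0 0" --pt "0 0 0 0 0 0" --pt "0 0 0 0 0 0" --pt "0 0 0 0 0 0" --pt "0 0 0 0 0 0" --pt "0 0 0 0 0 0" --pt "0 0 0 0 0 0" --gripper 0

```text
clock: 13.73
position: [384.9, 219.9, 45.1]
ee_rot: [-0.422, 0.906, 0.0, 0.001]
contact_force: [-0.4, -0.4, 6.3]
gripper_width: 23.7
grasp_force: 58.6
```

Gripped (23.7 mm wide, 24 expected). Now I'll lift, carry and turn it to above the edge.

Request:
play_rows --pt "0 0 15 0 0 0" --pt "0 0 30 0 0 0" --pt "0 0 30 0 0 0" --pt "0 0 30 0 0 0" --pt "15 -18.4 0 0 0 0.559" --pt "15 -18.4 0 0 0 0.559" --pt "15 -18.4 0 0 0 0.559" --pt "15 -18.4 0 0 0 0.559" --pt "15 -18.4 0 0 0 0.559" --pt "15 -18.4 0 0 0 0.559" --pt "15 -18.4 0 0 0 0.559" --pt "15 -18.4 0 0 0 0.559" --pt "15 -18.4 0 0 0 0.559" --pt "15 -18.4 0 0 0 0.559" --pt "15 -18.4 0 0 0 0.559" --pt "15 -18.4 0 0 0 0.559" --pt "15 -18.4 0 0 0 0.559" --pt "14 -18.4 0 0 0 0.559"

```text
clock: 15.23
position: [594.0, -39.0, 149.0]
ee_rot: [0.749, -0.662, -0.0, 0.0]
contact_force: [-0.3, 0.6, -0.4]
gripper_width: 23.7
grasp_force: 58.7
```

Request:
play_rows --pt "0 0 0 0 0 0" --pt "0 0 0 0 0 0" --pt "0 0 0 0 0 0" --pt "0 0 0 0 0 0"

```text
clock: 15.57
position: [592.8, -37.4, 149.2]
ee_rot: [0.749, -0.663, -0.0, 0.0]
contact_force: [0.0, 0.9, 0.1]
gripper_width: 23.4
grasp_force: 58.8
```

Run:
```python
from h import *
import pickle
d=snap('wrist','w11.png');s=snap('scene','s11.png');pickle.dump((d,s),open('p11.pkl','wb'));st=read_state();M=R.from_quat(st['ee_rot']).as_matrix();print(st['position'],M[:,1],st['gripper_width'],st['clock'],d['eye'])
y=np.array([-.116,.993,0]);x=np.array([.993,.116,0]);e=np.array([593.5,-38.5,0])
for n,p in (('c-y+x',e-120*y+45*x+[0,0,12]),('c-y-x',e-120*y-45*x+[0,0,12]),('c+y-x',e+120*y-45*x+[0,0,12]),('c+y+x',e+120*y+45*x+[0,0,12]),('pinA',e+85*y-17*x+[0,0,74]),('pinB',e-85*y-17*x+[0,0,74]),('sleeveend',e+150*y+[0,0,60])): print(n,np.round(w2pix(d,p),1))
o=np.zeros((600,800,3),np.uint8);o[:600]=cv2.resize(cv2.imread('pics/w11.png'),(800,600),interpolation=cv2.INTER_CUBIC)
o[:200,:280]=cv2.resize(cv2.imread('pics/s11.png')[140:240,140:280],(280,200));cv2.imwrite('pics/l11.png',o)
```

```text
[593.03936753 -37.29151118 149.48341763] [-9.92620347e-01 -1.21263535e-01  3.67067975e-05] 23.570579853143432 15.6667 [ 601.54829209 -116.94673206  267.02201294]
c-y+x [191.6  34. ]
c-y-x [311.5  34.5]
c+y-x [296.2 302.3]
c+y+x [205.8 302. ]
pinA [272.8 316.8]
pinB [279.6  81.2]
sleeveend [250.7 366.6]
```

View pics/l11.png

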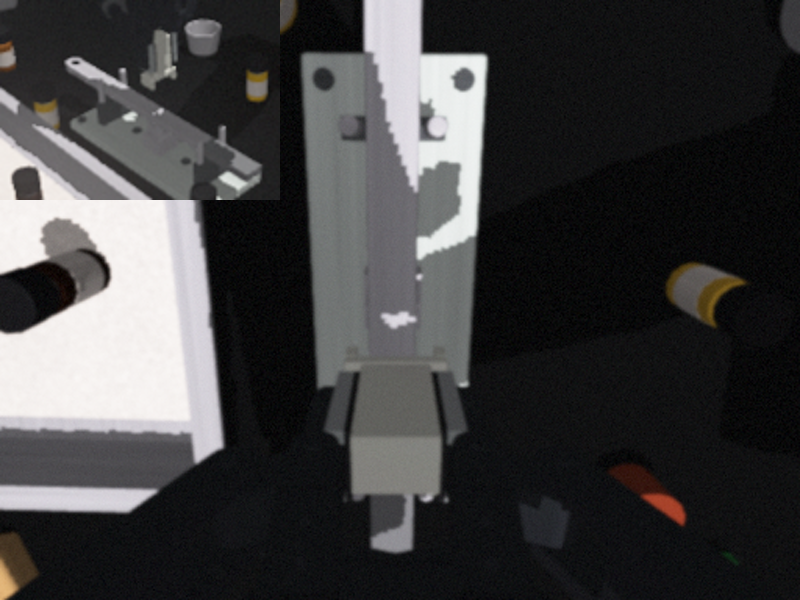

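The clip hangs squarely over the paddle, with its top face at (350–441, 435–490) in the 800x600 view. The paddle's centreline is at column 391.5, and the plate's far edge is at row 53, where it was predicted. I'll work out the offset between clip and paddle in this same camera.

Run:
```python
from h import *
import pickle
d,s=pickle.load(open('p11.pkl','rb'));k=1/1.5625
b=lambda u,v,z:pix2w(d,(u+.5)*k-.5,(v+.5)*k-.5,z)
y=np.array([-.117,.993,0]);x=np.array([.993,.117,0]);tcp=np.array([593.0,-37.4,0])
f=lambda p:np.round([(p-tcp)@x,(p-tcp)@y],1)
zt=149.4-45+58
for n,u,v,z in (('clip +y edge',395.5,490,zt),('clip -y edge',396,435,zt),('bridge',395,360,zt-44),('pad far', 391.5,30,60),('pad near',391.5,345,60),('sleeve end',392,545,60),('plateL',303,53,12),('plateR',487,54,12),('pinL',349,126,74),('pinR',438,126,74)): print(n,np.round(b(u,v,z),1),f(b(u,v,z)))
```

```text
clip +y edge [591.1 -30.5 162.4] [-1.1  7.1]
clip -y edge [593.  -47.3 162.4] [-1.2 -9.8]
bridge [593.3 -47.4 118.4] [-0.9 -9.9]
pad far [ 608.  -158.1   60. ] [   0.7 -121.6]
pad near [592.6 -27.5  60. ] [0.8 9.9]
sleeve end [578.4  90.6  60. ] [  0.5 128.8]
plateL [ 650.5 -152.8   12. ] [  43.6 -121.3]
plateR [ 562.7 -163.    12. ] [ -44.8 -121.1]
pinL [ 619.8 -121.3   74. ] [ 16.8 -86.4]
pinR [ 586.2 -125.3   74. ] [-17.  -86.5]
```

In the camera frame the clip's y agrees with the stand to about 0.2 mm, but the clip sits 1.6–1.8 mm to -x of the paddle. I'll correct that and lower it to about 1.5 mm above seating.

Request:
play_rows --pt "1.0 0.1 -10 0 0 0" --pt "0.6 0.1 -12 0 0 0" --pt "0 0 -10 0 0 0" --pt "0 0 -8 0 0 0" --pt "0 0 -4 0 0 0" --pt "0 0 -3 0 0 0" --pt "0 0 -2 0 0 0" --pt "0 0 -1 0 0 0" --pt "0 0 -0.5 0 0 0" --pt "0 0 0 0 0 0" --pt "0 0 0 0 0 0" --pt "0 0 0 0 0 0"

```text
clock: 16.67
position: [595.3, -37.9, 99.2]
ee_rot: [0.748, -0.663, 0.0, -0.0]
contact_force: [0.3, 0.9, 0.3]
gripper_width: 23.0
grasp_force: 58.8
```

Run:
```python
from h import *
import pickle
d=snap('wrist','w12.png');s=snap('scene','s12.png');st=read_state();print(st['position'],st['contact_force'],st['gripper_width'],st['clock'])
A=cv2.imread('pics/s11.png',0);B=cv2.imread('pics/s12.png',0)
for (u,v,h) in ((270,219,7),(178,171,7)):
    r=cv2.matchTemplate(B[v-h-10:v+h+11,u-h-10:u+h+11],A[v-h:v+h+1,u-h:u+h+1],cv2.TM_CCOEFF_NORMED);_,m,_,l=cv2.minMaxLoc(r);print(l[0]-10,l[1]-10,round(m,2))
```

```text
[595.20870036 -37.85641894  99.04630623] [ 0.25829229 -0.49081173  0.71758503] 23.208162942677088 16.7667
0 0 0.99
0 0 1.0
```

Request:
play_rows --pt "0 0 -0.5 0 0 0" --pt "0 0 -0.5 0 0 0" --pt "0 0 -0.3 0 0 0" --pt "0 0 0 0 0 0" --pt "0 0 0 0 0 0"

```text
clock: 17.18
position: [595.1, -37.9, 97.5]
ee_rot: [0.748, -0.663, -0.0, 0.0]
contact_force: [-0.6, 0.4, -0.5]
gripper_width: 23.3
grasp_force: 58.8
```

Request:
play_rows --pt "0 0 0 0 0 0" --pt "0 0 0 0 0 0" --pt "0 0 0 0 0 0" --pt "0 0 0 0 0 0" --pt "0 0 0 0 0 0" --pt "0 0 0 0 0 0" --pt "0 0 0 0 0 0" --pt "0 0 0 0 0 0" --pt "0 0 0 0 0 0" --pt "0 0 0 0 0 0" --gripper 0.55

```text
clock: 18.02
position: [595.1, -37.9, 97.5]
ee_rot: [0.748, -0.663, -0.0, -0.0]
contact_force: [-0.1, 0.0, -0.3]
gripper_width: 47.4
grasp_force: 0.0
```

```bash
cat > cmp.py <<'E'
from h import *
import sys
a,n=sys.argv[1:3]
s=snap('scene','s%s.png'%n);st=read_state();print(st['position'],st['contact_force'],st['gripper_width'],st['clock'])
A=cv2.imread('pics/s%s.png'%a,0);B=cv2.imread('pics/s%s.png'%n,0)
for (u,v,h) in ((270,219,7),(178,171,7)):
    r=cv2.matchTemplate(B[v-h-10:v+h+11,u-h-10:u+h+11],A[v-h:v+h+1,u-h:u+h+1],cv2.TM_CCOEFF_NORMED);_,m,_,l=cv2.minMaxLoc(r);print(l[0]-10,l[1]-10,round(m,2))
E
python3 cmp.py 11 13
```

```text
[595.1227576  -37.87778634  97.51957337] [-0.01532872  0.04112968  0.53083269] 47.17159895136621 18.0667
0 0 0.98
0 0 0.99
```

The paddle hasn't moved and the clip is released. I'll rise straight up and clear.

Request:
play_rows --pt "0 0 3 0 0 0" --pt "0 0 6 0 0 0" --pt "0 0 12 0 0 0" --pt "0 0 20 0 0 0" --pt "0 0 30 0 0 0" --pt "0 0 30 0 0 0" --pt "-20 0 20 0 0 0" --pt "-30 0 0 0 0 0" --pt "-30 0 0 0 0 0" --pt "-30 0 0 0 0 0" --pt "0 0 0 0 0 0" --pt "0 0 0 0 0 0" --pt "0 0 0 0 0 0" --pt "0 0 0 0 0 0" --pt "0 0 0 0 0 0" --pt "0 0 0 0 0 0"

```text
clock: 19.4
position: [485.9, -37.8, 218.2]
ee_rot: [0.748, -0.663, -0.0, 0.0]
contact_force: [-0.4, 1.1, 0.8]
gripper_width: 47.1
grasp_force: 0.0
```

```bash
python3 cmp.py 11 14
python3 - <<'E'
from h import *
import fit_dummy if False else None
E
python3 - <<'E'
from h import *
from scipy.optimize import minimize
# fit clip silhouette in scene view (origin z=52) by white-ness
d=get_image('scene'); cv2.imwrite('pics/s15.png',cv2.cvtColor(d['image'],cv2.COLOR_RGB2BGR))
A=cv2.imread('pics/s9.png') if False else cv2.imread('pics/s8.png'); B=cv2.imread('pics/s15.png')
c,s=np.cos(.116),np.sin(.116)
P=lambda x,y:np.array([w2pix(d,[x+c*i-s*j,y+s*i+c*j,52+k]) for i in(-12,12) for j in(-9,9) for k in(14,58)])
print('expected clip block px',P(594.5,-38).min(0),P(594.5,-38).max(0))
u0,v0=190,150; D=cv2.absdiff(A,B).max(2)[v0:215,u0:250]>25
n,l,st,ct=cv2.connectedComponentsWithStats(D.astype(np.uint8)); k=1+np.argmax(st[1:,4]); print('changed blob',st[k]+[u0,v0,0,0,0],ct[k]+[u0,v0])
E
```

```text
[485.68916619 -37.84693072 218.18508636] [-0.38354142 -0.47895047 -0.18601114] 46.81050953252877 19.45
0 0 0.99
0 0 0.89
expected clip block px [211.72835828 174.63128176] [225.91474165 198.05512926]
changed blob [197 175  31  32 441] [215.29251701 189.51020408]  File "<stdin>", line 2
    import fit_dummy if False else None
                     ^^
SyntaxError: invalid syntax
```

The clip's blob tops out at row 175, as expected for a seated clip (174.6), and the paddle ends haven't moved. Handing in.

```bash
python3 -c "
from h import *
print(job_done())"
```

```text
the job is handed in; nothing more can be done
None
```

I handed the job in at about 19.5 s: the camera checks showed the paddle level on the knife edge and the clip on it over the edge, the arm went nowhere near the vials, dish or stopper, and no verdict came back.

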